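# Put the calligrapher's seals back in their stand in order of size

### The arm

A 6-joint arm with a two-finger parallel gripper is mounted at the origin on the work surface. World frame = base frame: x ahead of the robot, y to its left, z up, the work surface at z = 0. Lengths are in m, angles in rad, forces in N, time in s.
With the tool pointing down it reaches from about 0.25 to 0.775 m from the base axis. Payload 4 kg.
Tool frame: the origin (TCP) lies on the mounting face of the last link; the fingertips stand 173 mm ahead of it and the grasp point (between the pads) lies 155 mm ahead of it; z points along the fingers, y is the direction in which the jaws open and shut (so a half turn about z gives the same grasp; the last joint's range is limited). The gripper opens to 85 mm and grips with 20 to 120 N. Pads are 22 mm wide; open, the fingers measure 114 mm over their backs; the gripper's body (76 mm by 85 mm) begins 54 mm behind the grasp point. The pads swing forward as they close: fully open they stand 13 mm farther back than shut.
Start: joints at [1.04, 0.087, 1.371, -0, 1.684, -0.103], TCP at [0.228, 0.5, 0.405] pointing down, gripper open.
Joint ranges: [-3.1, 3.1], [-0.76, 2.03], [0.27, 2.55], [-1.08, 4.22], [0.17, 2.65], [-2.57, 2.57]. Speed limits (rad/s): [2.79, 2.79, 3.14, 3.14, 3.14, 3.14].

### API

Orientations are given as a rotation vector (axis times angle).
In Python, from bench import arm gives the robot as it stands. Calls block until the motion is done:
- arm.move_pose(position, orientation): joint-space move of the TCP to a pose.
- arm.move_l(position, frame=None, rate=0.15): straight line of the TCP; frame=None keeps the orientation; rate is the mean speed in m/s.
- arm.movej(angles): joint-space move.
- arm.command_gripper(opening, grasp_force=None): opening from 0.0 (shut) to 1.0 (fully open); grasp_force is the grip in N (None keeps the last); returns when the fingers have stopped.
- arm.hold(seconds).
- arm.solve_ik(position, orientation): joint angles nearest the present ones, or None.
- arm.state(): the state.
- arm.grab_frame(name): name is "side" or "top" or "wrist"; returns the picture (384x512x3 uint8, red, green, blue); there is no depth.
- arm.camera_info(name): a dict with "K" (3x3 intrinsics, pixels), "k1" (the pictures are not rectified: a ray, as slopes to the right and down, at radius r is drawn at 1 + k1 r^2 times it, then the intrinsics apply), "origin" and "attitude" of the camera in the world; the wrist camera has in their place "hand_eye" (4x4, takes a point from camera to tool coordinates, whose origin is the TCP and whose axes are the flange's). Camera axes: x right, y down, z forward; pixel columns grow to the right and rows downward; lengths in m; the calibration is good to about 2 mm. A picture is of the moment at which its call begins: read the wrist's pose just before it. camera_info takes no time and is no camera call.
A pose or a line that the arm cannot do raises arm.PlanningError and nothing moves.
- arm.hand_in(): hands the job in, once; it reports no verdict.
Trained networks look in the newest picture that a camera, given by its name, has taken for a name from the list of things; names that differ only in an ending like _2 or _b are one class to them, and where a whole thing is asked for, a point or a joint stands for the part that bears it (a point fixed in the world has none). Each returns a list of dicts, best first, with "score" (0 to 1); they miss things now and then, are a little off and sometimes report something else, mostly with a low value. They report only what shows in the picture. A call takes as long as a camera call. They do not tell look-alikes from the thing itself.
- arm.find_in(label, camera): "bbox" ([left, top, right, bottom] in pixels, round what is visible of it).
- arm.outline_of(label, camera): "pixels" (384x512 bool, what is visible of it) and "bbox" ([left, top, right, bottom] in pixels, round what is visible of it).
The state is a dict: "clock": time; "joint_positions": joint angles; "joint_vel": joint speeds; "joint_torque": joint torques, N m; "position": TCP position; "eef_rot": TCP orientation; "ft_force": force on the tool from outside, world axes, zero at the start; "torque": the same for the moment, N m; "opening": opening from 0.0 (shut) to 1.0 (fully open).
Only numpy, scipy, OpenCV 4.12 (cv2) and the standard library are available. Lean on these libraries where they do the work, as an engineer would, in place of code of your own. Each camera call takes 0.05 s, during which the arm holds its last target.

### The job

The painting is stamped, so put the four soapstone seals back in the rosewood seal stand in order of size: the largest in the end well next to the round seal-paste box, then down in size to the smallest in the well farthest from it. Stand each seal upright inside its own well, with its sides square to the stand; set the seals down rather than dropping them, knock none over, and leave the paste box and the ink bottle where they stand.

Things in the scene. Friction and masses are not known exactly. Their poses are not given: they have to be found in the camera images.
- seal_40_mid (a point): The largest of four loose, upright, pale soapstone seals: a square 40 x 40 mm shaft with flat sides up to 52 mm above its foot, a round ball knob on top, 72 mm tall in all, a narrow red stain round its foot. The point is on its axis half-way up (36 mm above the foot); z is up, x and y are square to its flat sides.
- seal_33_mid (a point): The second largest of four loose, upright, pale soapstone seals: a square 33 x 33 mm shaft with flat sides up to 50 mm above its foot, a roof-shaped ridge knob on top, 66 mm tall in all, a narrow red stain round its foot. The point is on its axis half-way up (33 mm above the foot); z is up, x and y are square to its flat sides.
- seal_26_mid (a point): The third largest of four loose, upright, pale soapstone seals: a square 26 x 26 mm shaft with flat sides up to 46 mm above its foot, a small arched knob on top, 60 mm tall in all, a narrow red stain round its foot. The point is on its axis half-way up (30 mm above the foot); z is up, x and y are square to its flat sides.
- seal_19_mid (a point): The smallest of four loose, upright, pale soapstone seals: a square 19 x 19 mm shaft with flat sides up to 43 mm above its foot, a low rounded dome on top, 54 mm tall in all, a narrow red stain round its foot. The point is on its axis half-way up (27 mm above the foot); z is up, x and y are square to its flat sides.
- well_a: One of four equal wells in a row in the fixed dark rosewood seal stand (254 x 68 mm, 16 mm high, brass corners): the left end well seen from the robot (+y). 56 x 56 mm inside, tan felt pad, rim 4 mm above its floor, wells 62 mm apart. Origin: centre of its floor, 12 mm above the desk; y along the row towards well_a, x across it, z up.
- well_b: One of four equal wells in a row in the fixed dark rosewood seal stand (254 x 68 mm, 16 mm high, brass corners): the second well from the stand's +y end. 56 x 56 mm inside, tan felt pad, rim 4 mm above its floor, wells 62 mm apart. Origin: centre of its floor, 12 mm above the desk; y along the row towards well_a, x across it, z up.
- well_c: One of four equal wells in a row in the fixed dark rosewood seal stand (254 x 68 mm, 16 mm high, brass corners): the third well from the stand's +y end. 56 x 56 mm inside, tan felt pad, rim 4 mm above its floor, wells 62 mm apart. Origin: centre of its floor, 12 mm above the desk; y along the row towards well_a, x across it, z up.
- well_d: One of four equal wells in a row in the fixed dark rosewood seal stand (254 x 68 mm, 16 mm high, brass corners): the right end well seen from the robot (-y). 56 x 56 mm inside, tan felt pad, rim 4 mm above its floor, wells 62 mm apart. Origin: centre of its floor, 12 mm above the desk; y along the row towards well_a, x across it, z up.
- paste_box: Seal-paste box: round low lidded porcelain box, white with a blue lid, 64 mm across, 37 mm high, just beyond one or the other end of the seal stand, in line with the row (a grey-green mountain-shaped brush rest, 88 mm long, 52 mm high, stands beyond the opposite end). Origin at the centre of its underside. Stays where it is.
- ink_bottle: Black ink bottle with a white cap and a paper band, 50 mm across, 82 mm tall, standing loose among the seals. Origin at the centre of its underside. Stays where it is. (A white tea cup, 60 mm across and 46 mm high, also stands among the seals.)
There are look-alikes about, which are no part of the job. What is shaped like the part that bears seal_19_mid but green or yellow is not meant.

How it is judged:
By the outcome, as a careful person would: the job done as asked, in the order asked, and still so for the second after the job is handed in, with the robot touching nothing.
It also fails if it takes over 104 s, if anything falls off the work surface, if the arm or the gripper's body presses on something with over 40 N, if the wrist force passes 120 N, or if a joint passes its speed limit or range.

## Working session

There is one attempt and no reset: what is moved stays moved. The work goes in short steps, each a Python script; the robot and the scene stay as the last script left them, time stands still between calls to the robot, and variables do not carry over. Pictures are saved under pics/ and viewed, and the job is handed in when it is done.

```bash
ls; mkdir -p pics
python3 - <<'E'
from bench import arm
import cv2
for n in ("side","top","wrist"):
    im=arm.grab_frame(n); cv2.imwrite(f"pics/{n}0.png",cv2.resize(im[...,::-1],(768,576)))
    print(n,arm.camera_info(n))
s=arm.state();print(s['clock'],s['position'],s['eef_rot'],s['opening'])
E
```

```text
pics
side {'K': array([[494.80663573,   0.        , 255.64322858],
       [  0.        , 494.80663573, 199.015313  ],
       [  0.        ,   0.        ,   1.        ]]), 'k1': -0.17801824065513788, 'origin': array([-0.19002393,  0.65469106,  0.65002081]), 'attitude': array([-0.97795075,  2.24177445, -1.21932177])}
top {'K': array([[408.69554155,   0.        , 260.01499151],
       [  0.        , 408.69554155, 191.6277395 ],
       [  0.        ,   0.        ,   1.        ]]), 'k1': 0.04083036554851435, 'origin': array([0.39692552, 0.00380937, 1.04678955]), 'attitude': array([-2.17584395,  2.12427969, -0.16414269])}
wrist {'K': array([[329.03564802,   0.        , 256.30943237],
       [  0.        , 329.03564802, 187.00287576],
       [  0.        ,   0.        ,   1.        ]]), 'k1': -0.08906545568914916, 'hand_eye': array([[ 2.04967505e-04, -9.57951988e-01, -2.86928470e-01,
         7.24121534e-02],
       [ 9.99999797e-01,  3.69411428e-04, -5.18982827e-04,
         3.37536969e-04],
       [ 6.03155287e-04, -2.86928305e-01,  9.57951869e-01,
         3.01315575e-02],
       [ 0.00000000e+00,  0.00000000e+00,  0.00000000e+00,
         1.00000000e+00]])}
0.15 [0.22812769 0.50036203 0.40377174] [-6.66811878e-01 -3.06944716e+00  2.62899201e-03] 1.0020788081388916
```

View pics/top0.png

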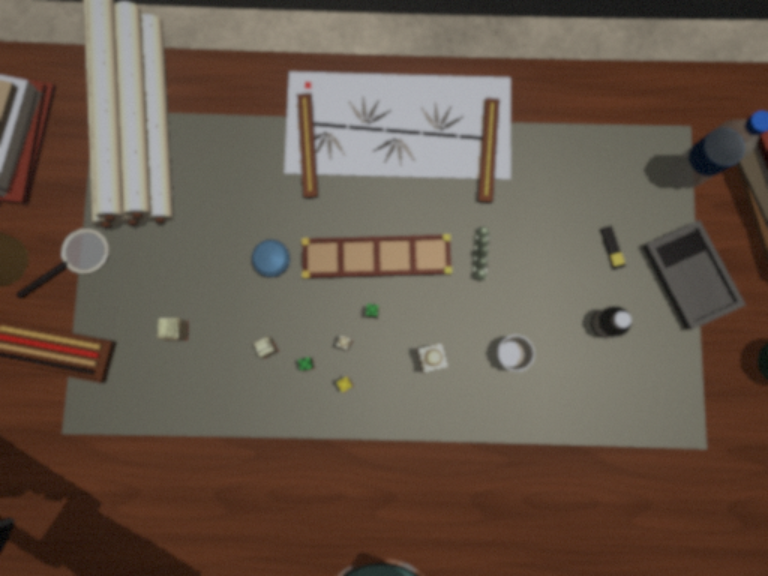

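View pics/side0.png

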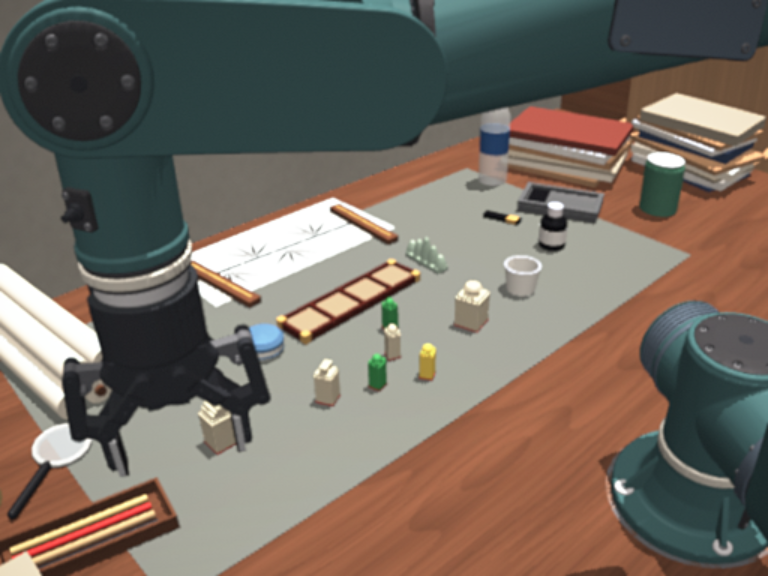

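```bash
cat > h.py <<'E'
from bench import arm
import numpy as np, cv2
from scipy.spatial.transform import Rotation as R
def cam(name,st=None):
    c=arm.camera_info(name)
    if name=='wrist':
        st=st or arm.state()
        Rt=R.from_rotvec(st['eef_rot']).as_matrix(); H=c['hand_eye']
        return c['K'],c['k1'],Rt@H[:3,3]+st['position'],Rt@H[:3,:3]
    return c['K'],c['k1'],c['origin'],R.from_rotvec(c['attitude']).as_matrix()
def proj(C,P):
    K,k1,o,A=C; p=(np.atleast_2d(P)-o)@A; s=p[:,:2]/p[:,2:]
    s=s*(1+k1*(s**2).sum(1,keepdims=True)); return s*[K[0,0],K[1,1]]+K[:2,2]
def unproj(C,uv,z):
    K,k1,o,A=C; d=(np.atleast_2d(uv)-K[:2,2])/[K[0,0],K[1,1]]; s=d.copy()
    for _ in range(20): s=d/(1+k1*(s**2).sum(1,keepdims=True))
    r=np.c_[s,np.ones(len(s))]@A.T
    return o+r*((z-o[2])/r[:,2:])
E
python3 - <<'E'
from h import *
for n in ("top","side"):
    C=cam(n)
    for l,z in [("seal_40_mid",.036),("seal_33_mid",.033),("seal_26_mid",.03),("seal_19_mid",.027),("well_a",.012),("well_b",.012),("well_c",.012),("well_d",.012),("paste_box",.02),("ink_bottle",.04)]:
        for d in arm.find_in(l,n):
            b=np.array(d['bbox']); c=(b[:2]+b[2:])/2
            print(n,l,round(d['score'],2),b.round(0),unproj(C,c,z)[0].round(3))
E
```

```text
top seal_40_mid 0.86 [280. 231. 299. 247.] [ 0.429 -0.078  0.036]
top seal_33_mid 0.58 [104. 209. 124. 228.] [0.469 0.354 0.033]
top seal_26_mid 0.68 [170. 224. 184. 244.] [0.435 0.2   0.03 ]
top seal_19_mid 0.43 [224. 223. 237. 235.] [0.45  0.068 0.027]
top seal_19_mid 0.42 [224. 250. 234. 259.] [0.387 0.071 0.027]
top well_a 0.94 [229. 161. 248. 180.] [0.601 0.054 0.012]
top well_a 0.74 [208. 161. 225. 183.] [0.596 0.11  0.012]
top well_a 0.63 [252. 160. 273. 182.] [ 0.6   -0.008  0.012]
top well_a 0.6 [278. 160. 300. 178.] [ 0.609 -0.077  0.012]
top well_b 0.94 [229. 161. 248. 180.] [0.601 0.054 0.012]
top well_b 0.74 [208. 161. 225. 183.] [0.596 0.11  0.012]
top well_b 0.63 [252. 160. 273. 182.] [ 0.6   -0.008  0.012]
top well_b 0.6 [278. 160. 300. 178.] [ 0.609 -0.077  0.012]
top well_c 0.94 [229. 161. 248. 180.] [0.601 0.054 0.012]
top well_c 0.74 [208. 161. 225. 183.] [0.596 0.11  0.012]
top well_c 0.63 [252. 160. 273. 182.] [ 0.6   -0.008  0.012]
top well_c 0.6 [278. 160. 300. 178.] [ 0.609 -0.077  0.012]
top well_d 0.94 [229. 161. 248. 180.] [0.601 0.054 0.012]
top well_d 0.
[... 1091 characters left out ...]
 0.6   -0.016  0.012]
side well_b 0.53 [188. 208. 213. 221.] [0.602 0.125 0.012]
side well_b 0.48 [250. 178. 269. 190.] [ 0.608 -0.066  0.012]
side well_c 0.7 [233. 186. 260. 200.] [ 0.6   -0.016  0.012]
side well_c 0.53 [188. 208. 213. 221.] [0.602 0.125 0.012]
side well_c 0.48 [250. 178. 269. 190.] [ 0.608 -0.066  0.012]
side well_d 0.7 [233. 186. 260. 200.] [ 0.6   -0.016  0.012]
side well_d 0.53 [188. 208. 213. 221.] [0.602 0.125 0.012]
side well_d 0.48 [250. 178. 269. 190.] [ 0.608 -0.066  0.012]
side paste_box 0.95 [164. 216. 188. 240.] [0.587 0.203 0.02 ]
side ink_bottle 0.97 [359. 139. 379. 170.] [ 0.483 -0.351  0.04 ]
side ink_bottle 0.44 [299. 186. 325. 220.] [ 0.428 -0.063  0.04 ]
```

Run:
```python
from h import *
import pickle
D=[]
for i,p in enumerate([[.50,.22,.38],[.50,.0,.38]]):
    arm.move_pose(p,[0,np.pi,0]); arm.hold(.2)
    st=arm.state(); im=arm.grab_frame('wrist'); o={}
    for l in ['seal_40_mid','seal_33_mid','seal_26_mid','seal_19_mid','well_a']:
        o[l]=arm.outline_of(l,'wrist')
        C=cam('wrist',st)
        for d in o[l]:
            b=np.array(d['bbox']); print(i,l,round(d['score'],2),b.round(),unproj(C,(b[:2]+b[2:])/2,.025 if l!='well_a' else .012)[0].round(3))
    D.append((st,im,o)); cv2.imwrite(f'pics/w1_{i}.png',cv2.resize(im[...,::-1],(768,576)))
pickle.dump(D,open('views.pkl','wb')); print(arm.state()['clock'])
```

```text
0 seal_40_mid 0.71 [  0.  87.   8. 117.] [ 0.435 -0.036  0.025]
0 seal_33_mid 0.95 [366. 117. 419. 156.] [0.471 0.357 0.025]
0 seal_26_mid 0.85 [211.  86. 254. 126.] [0.443 0.198 0.025]
0 seal_19_mid 0.77 [151.  66. 181.  93.] [0.417 0.134 0.025]
0 seal_19_mid 0.74 [ 74.  31. 121.  62.] [0.386 0.07  0.025]
0 seal_19_mid 0.59 [ 52. 157.  90. 188.] [0.509 0.027 0.025]
0 well_a 0.86 [ 88. 231. 131. 268.] [0.604 0.05  0.012]
0 well_a 0.83 [139. 226. 188. 268.] [0.6   0.114 0.012]
0 well_a 0.72 [ 39. 228.  85. 267.] [ 0.603 -0.008  0.012]
0 well_a 0.69 [  0. 230.  38. 270.] [ 0.608 -0.066  0.012]
1 seal_40_mid 0.67 [145.  71. 205. 125.] [ 0.435 -0.077  0.025]
1 seal_40_mid 0.24 [172. 233. 215. 274.] [ 0.602 -0.068  0.025]
1 seal_26_mid 0.62 [426.  90. 492. 127.] [0.443 0.204 0.025]
1 seal_19_mid 0.96 [315. 103. 349. 134.] [0.455 0.075 0.025]
1 seal_19_mid 0.88 [273. 155. 294. 189.] [0.509 0.029 0.025]
1 seal_19_mid 0.84 [378.  70. 412.  93.] [0.419 0.135 0.025]
1 seal_19_mid 0.7 [314.  26. 349.  59.] [0.384 0.071 0.025]
1 well_a 0.93 [224. 231. 271. 271.] [ 0.605 -0.008  0.012]
1 well_a 0.69 [283. 230. 325. 271.] [0.604 0.056 0.012]
1 well_a 0.69 [174. 232. 216. 273.] [ 0.607 -0.069  0.012]
1 well_a 0.55 [334. 228. 377. 269.] [0.603 0.116 0.012]
4.4917
```

View pics/w1_0.png

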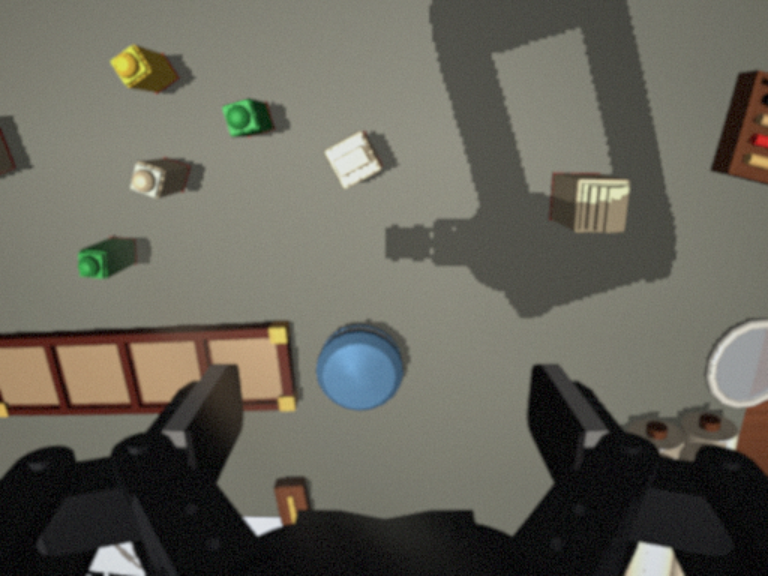

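View pics/w1_1.png

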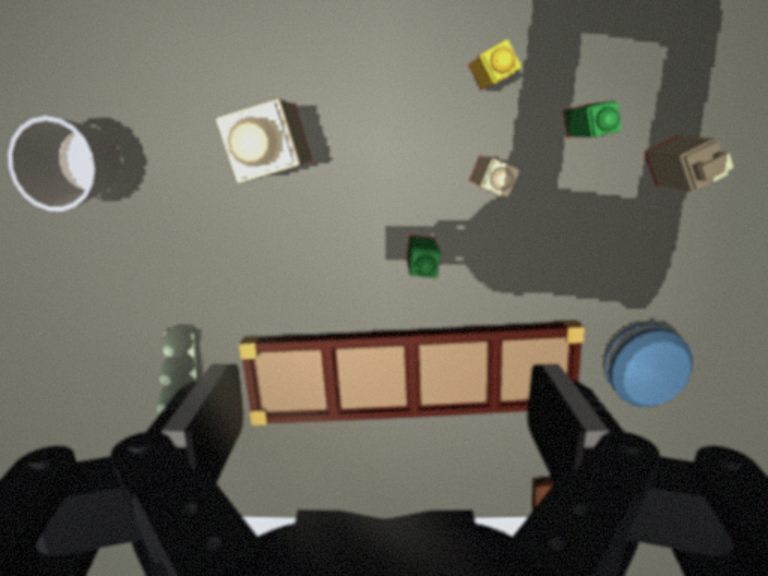

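```bash
cat > fit.py <<'E'
from h import *
from scipy.optimize import minimize
SZ={'seal_40_mid':(.040,.052,.072),'seal_33_mid':(.033,.050,.066),'seal_26_mid':(.026,.046,.060),'seal_19_mid':(.019,.043,.054)}
S=4
def poly(C,l,x,y,a):
    w,h,H=SZ[l]; c,s=np.cos(a),np.sin(a); Q=np.array([[1,1],[1,-1],[-1,-1],[-1,1]])*w/2@np.array([[c,s],[-s,c]])+[x,y]
    P=[np.r_[q,z] for q in Q for z in (0,h)]
    t=np.linspace(0,6.28,12)
    P+=[np.r_[x+.3*w*np.cos(k),y+.3*w*np.sin(k),H-.003] for k in t]
    uv=proj(C,np.array(P)); return cv2.convexHull(uv.astype(np.float32))
def fitseal(C,l,mask,x0):
    m=mask.astype(np.float32)
    ys,xs=np.where(mask); y0,y1,x0_,x1=max(ys.min()-15,0),ys.max()+15,max(xs.min()-15,0),xs.max()+15
    M=cv2.resize(m[y0:y1,x0_:x1],None,fx=S,fy=S)>.5
    def cost(p):
        h=poly(C,l,*p); im=np.zeros(M.shape,np.uint8)
        cv2.fillConvexPoly(im,(((h-[x0_,y0]+.5)*S)*16).astype(np.int32),1,shift=4)
        b=im>0; return 1-(b&M).sum()/(b|M).sum()
    best=None
    for a in np.arange(0,np.pi/2,np.pi/12):
        r=minimize(cost,[*x0,a],method='Nelder-Mead',options=dict(initial_simplex=np.array([[*x0,a],[x0[0]+.006,x0[1],a],[x0[0],x0[1]+.006,a],[*x0,a+.15]]),xatol=1e-4,fatol=1e-4))
        if best is None or r.fun<best.fun: best=r
    return best.x,1-best.fun
E
cat > run1.py <<'E'
from fit import *
import pickle
D=pickle.load(open('views.pkl','rb'))
G={'seal_40_mid':(1,(.435,-.077)),'seal_33_mid':(0,(.471,.357)),'seal_26_mid':(0,(.443,.198)),'seal_19_mid':(1,(.455,.075))}
vis=[d[1][...,::-1].copy() for d in D]
for l,(v,x0) in G.items():
    for v in (0,1):
        st,im,o=D[v]; C=cam('wrist',st)
        c=[d for d in o[l] if np.hypot(*(unproj(C,(np.array(d['bbox'][:2])+d['bbox'][2:])/2,.025)[0,:2]-x0))<.03]
        if not c: continue
        x,s=fitseal(C,l,c[0]['pixels'],x0); print(l,v,x.round(4),np.degrees(x[2]).round(1),'iou',round(s,3))
        cv2.polylines(vis[v],[poly(C,l,*x).astype(np.int32)],True,(255,0,255),1)
        cs,_=cv2.findContours(c[0]['pixels'].astype(np.uint8),0,1); cv2.drawContours(vis[v],cs,-1,(255,255,0),1)
W=[]
for v in (0,1):
    st,im,o=D[v]; C=cam('wrist',st)
    for d in o['well_a']:
        ys,xs=np.where(d['pixels']); p=unproj(C,np.c_[xs,ys],.012)[:,:2]
        h=cv2.minAreaRect((p*1000).astype(np.float32)); print('well',v,np.round(h[0],1),np.round(h[1],1),round(h[2],1))
        cs,_=cv2.findContours(d['pixels'].astype(np.uint8),0,1); cv2.drawContours(vis[v],cs,-1,(255,255,0),1)
    cv2.imwrite(f'pics/fit{v}.png',cv2.resize(vis[v][:300],(800,469)))
E
python3 run1.py
```

```text
seal_40_mid 1 [ 0.4315 -0.074   0.2629] 15.1 iou 0.958
seal_33_mid 0 [0.4682 0.3547 1.5762] 90.3 iou 0.971
seal_26_mid 0 [0.442  0.2011 0.4841] 27.7 iou 0.967
seal_26_mid 1 [0.4421 0.2012 0.4842] 27.7 iou 0.937
seal_19_mid 1 [0.4529 0.0715 1.2415] 71.1 iou 0.953
well 0 [602.9  53.1] [51.  53.2] 3.8
well 0 [599.1 113.9] [49.6 50.7] 0.9
well 0 [605.7  -9. ] [51.6 49.5] 3.8
well 0 [609.4 -71.5] [50.8 50.8] 2.7
well 1 [605.7  -8.2] [50.6 50.4] 2.8
well 1 [602.8  52.8] [51.9 50.1] 3.8
well 1 [609.4 -70.2] [51.  50.2] 3.9
well 1 [599.3 115.6] [50.9 50.3] 2.8
```

View pics/fit0.png

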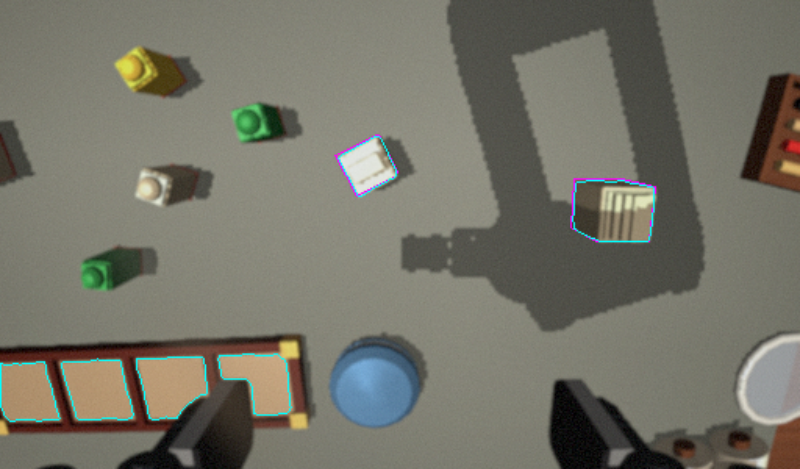

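View pics/fit1.png

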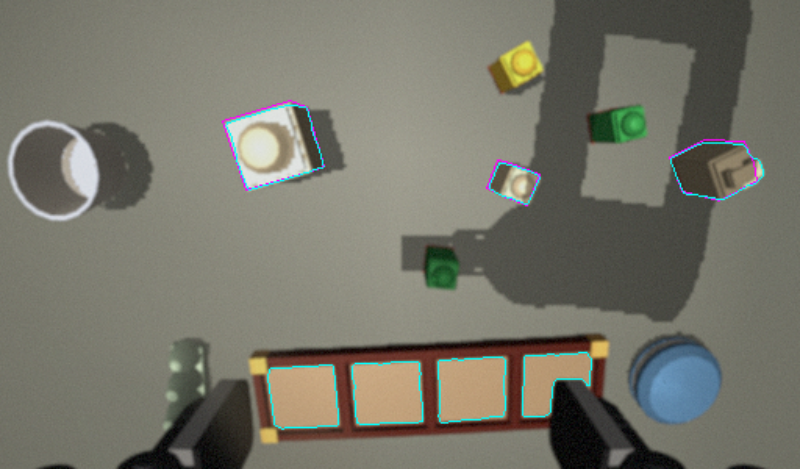

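```bash
cat > job.py <<'E'
from h import *
import sys
TH=np.radians(3.1); CEN=np.array([.6043,.0226])
WELL={k:CEN+n*.062*np.array([-np.sin(TH),np.cos(TH)]) for k,n in zip('abcd',(1.5,.5,-.5,-1.5))}
def rot(phi):
    y=np.array([np.cos(phi),np.sin(phi),0]); z=np.array([0,0,-1.]); return R.from_matrix(np.c_[np.cross(y,z),y,z]).as_rotvec()
def pick(phis,pos):
    q0=arm.state()['joint_positions']; best=None
    for p in phis:
        q=arm.solve_ik(pos,rot(p))
        if q is None: continue
        d=np.abs(np.array(q)-q0).max()+ (5 if abs(q[5])>2.4 else 0)
        if best is None or d<best[0]: best=(d,p)
    return best[1]
UP=.29
def do(x,y,phi,w,gz,well):
    z=.155+gz
    t0=arm.state()['clock']
    phi=pick([phi,phi+np.pi],[x,y,UP])
    arm.move_pose([x,y,UP],rot(phi))
    arm.command_gripper(min(1,(w+.028)/.085),grasp_force=30)
    arm.move_l([x,y,z],rate=.15)
    arm.command_gripper(0); arm.hold(.1)
    op=arm.state()['opening']; print('grip opening mm',op*85,'want',w*1000)
    if op*.085<w-.006: print('MISSED'); return
    arm.move_l([x,y,UP],rate=.2)
    print('held opening',arm.state()['opening']*85, arm.state()['clock']-t0)
    wx,wy=WELL[well]; psi=pick([TH,TH+np.pi],[wx,wy,UP])
    arm.move_pose([wx,wy,UP+.01],rot(psi))
    arm.move_l([wx,wy,z+.012+.004],rate=.15); arm.hold(.15)
    f0=arm.state()['ft_force'][2]; zz=z+.012+.004
    for i in range(7):
        zz-=.001; arm.move_l([wx,wy,zz],rate=.02); f=arm.state()['ft_force'][2]-f0
        if f>3: break
    print('contact at',round((zz-z-.012)*1000,1),'mm f',round(f,2))
    arm.command_gripper(min(1,(w+.022)/.085)); arm.hold(.1)
    arm.move_l([wx,wy,UP],rate=.2)
    s=arm.state(); print('done',s['clock']-t0,s['clock'],'opening',s['opening'],s['position'].round(3))
E
python3 - <<'E'
from job import *
do(.4315,-.074,.2629,.040,.032,'a')
E
```

```text
grip opening mm 39.73525681277651 want 40.0
held opening 39.501569112994105 3.325
contact at 0.0 mm f 7.28
done 7.325000000000001 11.8167 opening 0.7336047049490736 [0.599 0.115 0.289]
```

Run:
```python
from job import *
im=arm.grab_frame('wrist'); cv2.imwrite('pics/a1.png',cv2.resize(im[...,::-1],(768,576)))
do(.4682,.3547,1.5762-np.pi/2,.033,.030,'b')
im=arm.grab_frame('wrist'); cv2.imwrite('pics/a2.png',cv2.resize(im[...,::-1],(768,576)))
```

```text
grip opening mm 32.49020410462728 want 33.0
held opening 32.35922239891968 3.2583
contact at 0.0 mm f 7.07
done 7.533299999999999 19.4 opening 0.6490429314889108 [0.602 0.054 0.289]
```

View pics/a1.png

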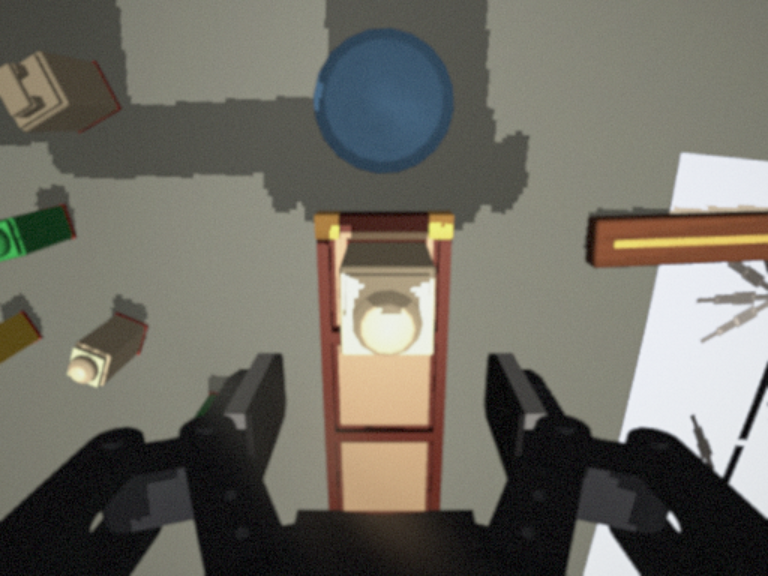

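View pics/a2.png

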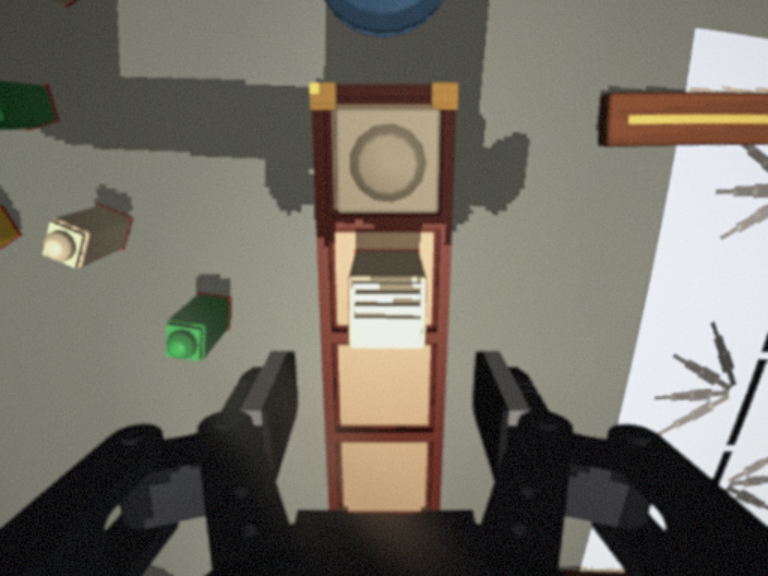

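Seals 40 (~385,160) and 33 (~387,300) stand square inside wells a and b; all others are undisturbed. I continue with the last two.

Run:
```python
from job import *
do(.442,.2011,.4841,.026,.028,'c')
do(.4529,.0715,1.2415,.019,.026,'d')
arm.move_pose([.42,.02,.38],[0,np.pi,0]); arm.hold(.2)
im=arm.grab_frame('wrist'); cv2.imwrite('pics/a3.png',cv2.resize(im[...,::-1],(768,576)))
import pickle
st=arm.state(); o={l:arm.outline_of(l,'wrist') for l in ['seal_40_mid','seal_33_mid','seal_26_mid','seal_19_mid']}
pickle.dump((st,im,o),open('end.pkl','wb'))
im=arm.grab_frame('side'); cv2.imwrite('pics/s3.png',cv2.resize(im[...,::-1],(768,576)))
im=arm.grab_frame('top'); cv2.imwrite('pics/t3.png',cv2.resize(im[...,::-1],(768,576)))
print(arm.state()['clock'])
from fit import *
C=cam('wrist',st)
for l,k in zip(o,'abcd'):
    for d in o[l]:
        b=np.array(d['bbox']); c=unproj(C,(b[:2]+b[2:])/2,.04)[0,:2]
        if np.hypot(*(c-WELL[k]))<.04:
            x,s=fitseal((C[0],C[1],C[2]-[0,0,.012],C[3]),l,d['pixels'],c); print(l,x[:2].round(4),WELL[k].round(4),np.degrees(x[2]).round(1)%90,round(s,3))
```

```text
grip opening mm 25.67965157601695 want 26.0
held opening 25.635496468984076 3.1000000000000014
contact at 0.0 mm f 4.77
done 7.183299999999999 26.6333 opening 0.5647208841274215 [ 0.606 -0.008  0.289]
grip opening mm 18.511294649986134 want 19.0
held opening 18.35719951393831 3.2250000000000014
contact at 0.0 mm f 5.66
done 7.191700000000004 33.825 opening 0.4801592905514082 [ 0.609 -0.07   0.289]
35.6333
seal_33_mid [0.6015 0.0527] [0.6026 0.0536] 3.7 0.751
seal_26_mid [ 0.5985 -0.0073] [ 0.606  -0.0084] 89.3 0.781
```

View pics/a3.png

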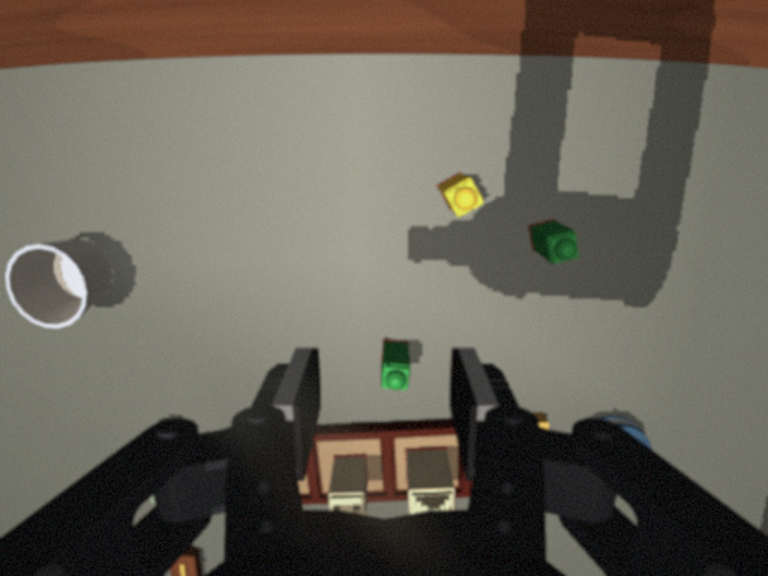

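View pics/s3.png

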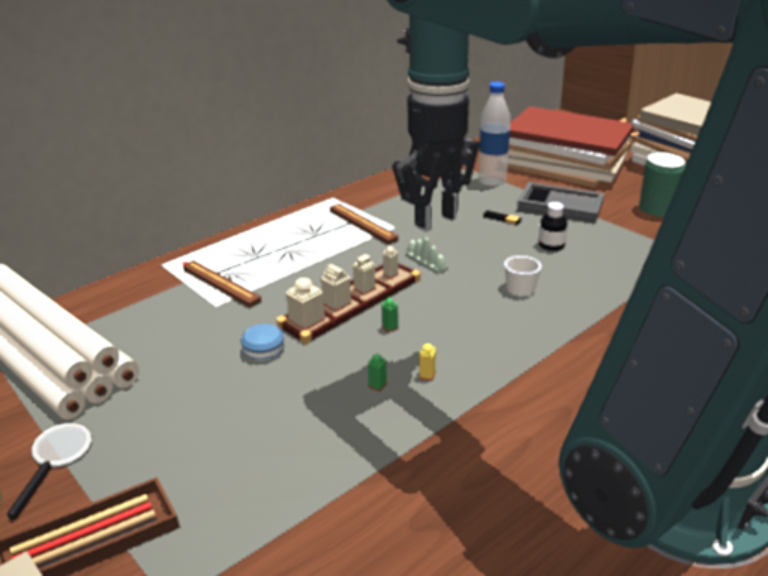

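The side view shows all four seals upright in descending order from the paste box (305,300 → 390,262). The fingers hid the stand in the wrist view, so that fit is not usable and I take a clearer one.

Run:
```python
from job import *
from fit import *
arm.move_pose([.69,.02,.33],[0,np.pi,0]); arm.hold(.2)
st=arm.state(); im=arm.grab_frame('wrist'); o={l:arm.outline_of(l,'wrist') for l in ['seal_40_mid','seal_33_mid','seal_26_mid','seal_19_mid']}
C=cam('wrist',st); v=im[...,::-1].copy(); C2=(C[0],C[1],C[2]-[0,0,.012],C[3])
for l,k in zip(o,'abcd'):
    for d in o[l]:
        b=np.array(d['bbox']); c=unproj(C,(b[:2]+b[2:])/2,.04)[0,:2]
        if np.hypot(*(c-WELL[k]))<.03:
            x,s=fitseal(C2,l,d['pixels'],c); e=x[:2]-WELL[k]; print(l,'err mm',(e*1000).round(1),'yaw',np.degrees(x[2]).round(1)%90,round(s,3))
            cv2.polylines(v,[poly(C2,l,*x).astype(np.int32)],True,(255,0,255),1)
cv2.imwrite('pics/a4.png',cv2.resize(v,(768,576)))
arm.grab_frame('side')
for l in('paste_box','ink_bottle'): print(l,[(np.round(d['bbox']),round(d['score'],2)) for d in arm.find_in(l,'side')][:1])
print(arm.state()['clock'])
```

```text
seal_40_mid err mm [1.  0.8] yaw 2.200000000000003 0.97
seal_33_mid err mm [ 0.9 -0.2] yaw 1.4 0.957
seal_26_mid err mm [0.9 0.5] yaw 3.2 0.953
seal_19_mid err mm [0.9 1.1] yaw 3.299999999999997 0.951
paste_box [(array([158., 216., 188., 240.]), 0.71)]
ink_bottle []
37.3
```

View pics/a4.png

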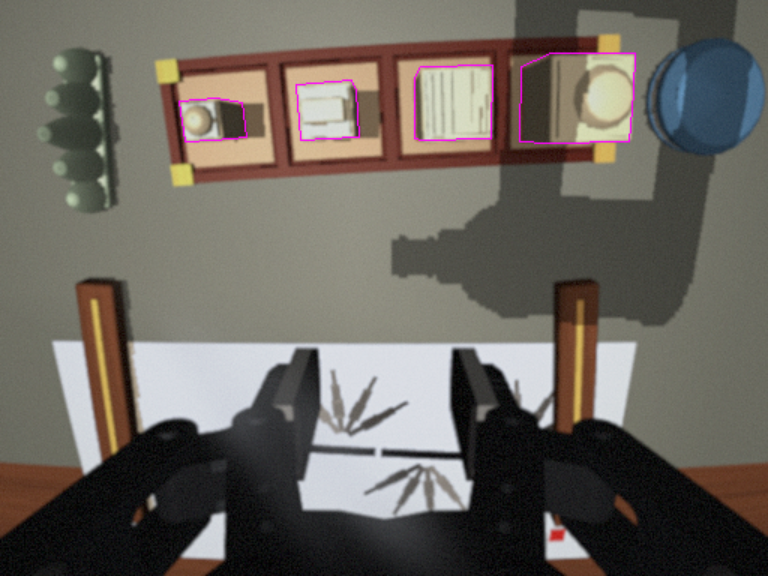

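All four seals are centred to about 1 mm and square to within about 2°. The largest is at (575,97) next to the paste box and the smallest is at (210,120).

Run:
```python
from bench import arm
arm.hand_in(); print(arm.state()['clock'])
```

```text
the job is handed in; nothing more can be done
the job is handed in; nothing more can be done
```

The four seals are back in the stand in order of size, and the job was handed in at about 37 s of the 104 s allowed. The paste box is at the +y end, so seal 40 is in well_a, seal 33 in well_b, seal 26 in well_c and seal 19 in well_d. Each was lowered until light contact (5–7 N) before release.

**Seal positions:** the last wrist picture shows all four upright and within about 1 mm of their well centres. Their yaw is 1.4–3.3°, against about 3.1° for the stand.

**Checks that fell short:**
- An earlier wrist fit was unusable because the fingers hid the stand. I repeated it from a clearer pose.
- In the last side picture the network did not report the ink bottle, and I did not view that picture. In the side picture just before it, the bottle stood in its original place, and the arm had not worked near it.
- The paste box's detected outline in the last side picture was 6 px wider on its left edge than at the start. Its other edges matched, and the pictures show it in place.

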